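Load the last billet into a laminating press pack

ROBOT

A 6-joint arm with a two-finger parallel gripper is mounted at the origin on the work surface. World frame = base frame: x ahead of the robot, y to its left, z up, the work surface at z = 0. Lengths are in mm, angles in rad, forces in N, time in s.
With the tool pointing down it reaches from about 350 to 850 mm from the base axis. Payload 8.1 kg.
Tool frame: the origin (TCP) lies midway between the tips of the shut fingers; the grasp point (between the pads) lies 19 mm behind it (ctrl.grasp_offset is the distance from the TCP to the grasp point, in mm); z points along the fingers, y is the line along which they close (so a half turn about z gives the same grasp; the last joint's range is limited). The gripper opens to 93 mm and grips with 3 to 60 N. Pads are 15 mm wide; open, the fingers measure 128 mm over their backs; the gripper's body (75 mm by 188 mm) begins 65 mm behind the grasp point.
Start: joints at [-1.347, 0.13, 1.488, -0, 1.523, -0.085], TCP at [182.369, -571.617, 196.035] pointing down, gripper open.
Joint ranges: [-2.96, 2.96], [-0.89, 2.26], [0.02, 2.5], [-1.34, 4.48], [0, 2.73], [-2.66, 2.66]. Speed limits (rad/s): [2.39, 2.39, 2.79, 3.14, 3.14, 3.14].

INTERFACE

Orientations are given as a unit quaternion [w, x, y, z].
In Python, from bench import ctrl gives the robot as it stands.
- The arm moves only by the shell command python3 -m pendant 'ROWS' [FORCE]. ROWS is JSON, a list of rows, each a list of 5 numbers: the finger opening in mm, from 0 to 93, then the shift along the tool's x, y, z in mm, then the turn about the tool's z in degrees. A call has 1 to 10 rows; each row is the pose to reach, as a shift and turn from the pose commanded when the call began, along the tool's axes at that moment; what a row does not reach only later rows make up. A row lasts 1/8 s, in which the tool goes at most 62.5 mm and 10.7 degrees, less where a joint would pass 70% of its speed; a pose out of reach is approached as far as the arm can. A call with a gripper value outside its range is refused whole. The fingers move at their own pace and stop on an object; FORCE is the grip in N (left out, the last holds). Time passes only in rows, so rows that repeat a pose let the fingers close. It gives the time, the measured TCP pose, the force, the opening and the grip force at its end, in the units of the state.
- ctrl.read_state(): the state, without advancing time (a new reading comes with each control period).
- ctrl.capture(name): name is "scene" or "top" or "wrist"; returns a dict with "frame" (480x640x3 uint8, blue, green, red), "fx", "fy", "cx", "cy" (pixels), "R" (3x3) and "t" (3): a world point X has camera coordinates R X + t. Camera axes: x right, y down, z forward; pixel columns grow to the right and rows downward; lengths in mm; the calibration is good to about 2 mm. A picture is of the moment at which its call begins. There is no depth.
- ctrl.sign_off(): hands the job in; it is judged then, once.
Trained networks look in a picture, given as the dict that the camera call returned (one of the last four; its "shot" number tells which), for a name from the list of things; names that differ only in an ending like _2 or _b are one class to them, and where a whole thing is asked for, a point or a joint stands for the part that bears it (a point fixed in the world has none). Each returns a list of dicts, best first, with "score" (0 to 1); they miss things now and then, are a little off and sometimes report something else, mostly with a low value. They report only what shows in the picture. A call takes as long as a camera call. They do not tell look-alikes from the thing itself.
- ctrl.regions_of(picture, target): "region" (480x640 bool, what is visible of it) and "location" ([column, row] in pixels, amid what is visible of it).
The state is a dict: "time_s": time; "qpos": joint angles; "qd": joint speeds; "joint_efforts": joint torques, N m; "tool_pos": TCP position; "tcp_rot": TCP orientation; "ft_force": force on the tool from outside, world axes, zero at the start; "torque": the same for the moment, N m; "width": finger opening in mm; "grasp_force": force on a finger pad.
Only numpy, scipy, OpenCV 4.12 (cv2) and the standard library are available. Lean on these libraries where they do the work, as an engineer would, in place of code of your own. Each camera call takes 0.05 s, during which the arm holds its last target. There are 200 camera calls.

TASK

This laminating pack is missing its last layer. Take the white separator sheet off the sloped drying stand and lay it flat and squarely over the top billet of the pack, between the two studs; then take the billet from the soldering board and lay it squarely on that separator, setting both down gently without dropping them. Also slide the loose tall stop sleeve over the bare stud until it rests on the base plate. Keep the layers and the sleeve already on the plate where they are, and do not disturb the low ring, the copper offcut and the jar that stand around it.

Things in the scene. Friction and masses are not known exactly. Their poses are not given: they have to be found in the camera images.
- base_plate: Lower press plate, dark steel, 220 x 90 x 15 mm, fixed. Origin: centre of its underside; x along its length, z up. Upright studs, 12 mm diameter, rise 90 mm above its top face at x = -85 mm (bare) and x = +85 mm (already carries a sleeve). The pack of rectangular layers lies between the studs, long sides along x.
- bare_stud_foot (a point): Point on the axis of the bare stud at the plate's top face, 15 mm above the bench; axes as the base plate's. The seated sleeve's underside comes to this height.
- pack_billet: Top billet of the pack between the studs: loose block of copper and brass layers, 96 (x) x 54 (y) x 18 mm, 0.8 kg. Origin: centre of its underside (43 mm above the bench), z up; its top face is at z = 18 mm of this frame. Below it lie in turn a separator, a billet and a separator.
- separator: Loose white-coated steel separator sheet, 104 (x) x 62 (y) x 5 mm, about 0.22 kg, lying on the drying stand. Origin: centre of its underside; x along its length up the slope, z normal to the sheet, upward side. Once laid it overlaps the billet below by 4 mm all round.
- drying_stand: Steel stand, fixed; origin: centre of its 150 x 90 x 6 mm foot's underside. Two bars 6 mm wide at y = -14 and +14 mm rise towards +x at 28 degrees (0.49 rad) from level. The sheet lies on them, overhanging about 14 mm on each long side, open below; its low edge meets a lip 50 mm wide, 8 mm above the bars, towards the robot. Middle of the sheet's underside: 62 mm above the bench.
- billet: The billet to be added: loose block of copper and brass layers, 96 (x) x 54 (y) x 18 mm, 0.8 kg. Origin: centre of its underside, z up. Lies flat on the soldering board.
- board: White ceramic soldering board, fixed, 150 x 110 x 12 mm. Origin: centre of its underside, z up; its top face is 12 mm above the bench.
- sleeve: Loose stop sleeve: plain steel tube 66 mm tall, 32 mm outside diameter, 17 mm bore, 0.3 kg, standing upright on the bench. Origin: centre of its underside, z up.
- seated_sleeve: The same kind of sleeve, already on the other stud; it stays there. Origin: centre of its underside.
- collar: Bystander: low dark steel ring, 52 mm outside diameter, 30 mm bore, 22 mm tall, on the bench. Origin: centre of its underside.
- offcut: Bystander: square copper offcut 45 x 45 x 12 mm. Origin: centre of its underside.
- jar: Bystander: white closed jar, 56 mm diameter, 70 mm tall. Origin: centre of its underside.
Not all that is in view belongs to the job. What is shaped like the billet but blue is not meant.

How it is judged (in metres and radians):
On the way, in this order (a step that is already met when the one before it is completed fails the run):
1. the separator lies flat and squarely on the pack's top billet, let go (x of separator in the frame of pack_billet between -0.008 and 0.008 m and y of separator in the frame of pack_billet between -0.007 and 0.007 m and z of separator in the frame of pack_billet between 0.015 and 0.021 m and angle between the x axis of separator and the x axis of pack_billet, either way round below 0.12 rad and angle between separator's own z axis and vertical below 0.06 rad and contact force between separator and the fingers below 0.05 N and linear speed of separator below 0.02 m/s), for 0.2 s.
2. the billet lies flat and squarely on that separator, let go (x of separator in the frame of pack_billet between -0.008 and 0.008 m and y of separator in the frame of pack_billet between -0.007 and 0.007 m and z of separator in the frame of pack_billet between 0.015 and 0.021 m and angle between the x axis of each of separator, billet and the x axis of pack_billet, either way round below 0.12 rad and angle between each of separator, billet's own z axis and vertical below 0.06 rad and x of billet in the frame of pack_billet between -0.008 and 0.008 m and y of billet in the frame of pack_billet between -0.008 and 0.008 m and z of billet in the frame of pack_billet between 0.0195 and 0.0265 m and contact force between billet and the fingers below 0.05 N and linear speed of billet below 0.02 m/s), for 0.2 s.
At the end, for the whole second after the job is handed in: Separator flat on the pack's top billet and new billet flat on it, each centred within 8 mm (separator sidewise 7) and 0.12 rad; loose sleeve around the bare stud, under 4 mm above the base plate; pack billet moved < 8 mm, other sleeve < 10 mm; all released, at rest (x of separator in the frame of pack_billet between -0.008 and 0.008 m and y of separator in the frame of pack_billet between -0.007 and 0.007 m and z of separator in the frame of pack_billet between 0.015 and 0.021 m and angle between the x axis of each of separator, billet and the x axis of pack_billet, either way round below 0.12 rad and angle between each of separator, billet, sleeve's own z axis and vertical below 0.06 rad and x of billet in the frame of pack_billet between -0.008 and 0.008 m and y of billet in the frame of pack_billet between -0.008 and 0.008 m and z of billet in the frame of pack_billet between 0.0195 and 0.0265 m and horizontal distance between sleeve and bare_stud_foot below 0.006 m and z of sleeve in the frame of bare_stud_foot below 0.004 m and distance of pack_billet from where it was at the start of the episode below 0.008 m and distance of seated_sleeve from where it was at the start of the episode below 0.01 m and linear speed of each of separator, billet, sleeve below 0.01 m/s and contact force between each of separator, billet, sleeve and the fingers below 0.05 N); the robot touches nothing.
It fails at once if the billet is dropped (falls free, faster than 0.5 m/s) (contact force between billet and the fingers below 0.05 N and linear speed of billet above 0.5 m/s).
It fails at once if the separator is dropped (falls free, faster than 0.5 m/s) (contact force between separator and the fingers below 0.05 N and linear speed of separator above 0.5 m/s).
It fails at once if a bystander is moved more than 30 mm (distance of any of collar, offcut, jar from where it was at the start of the episode above 0.03 m).
It also fails if it takes over 67 s, if anything falls off the work surface, if the arm or the gripper's body presses on something with over 40 N, if the wrist force passes 120 N, or if a joint passes its speed limit or range.

## Working session

There is one attempt and no reset: what is moved stays moved. The work goes in short steps, Python scripts to look and compute and a shell command to move; the robot and the scene stay as the last step left them, time stands still between calls to the robot, and variables do not carry over. Pictures are saved under pics/ and viewed, at most 10 in all, crops included, and the job is handed in when it is done.

```bash
mkdir -p pics; ls
python3 - <<'E'
from bench import ctrl
import cv2,numpy as np
s=ctrl.read_state(); print({k:np.round(v,3).tolist() for k,v in s.items()})
ims=[]
for n in ("scene","top"):
    p=ctrl.capture(n); f=p["frame"].copy()
    print(n,p["fx"],p["cx"],p["cy"],np.round(p["R"],3).tolist(),np.round(p["t"],1).tolist())
    for t in "base_plate pack_billet separator drying_stand billet board sleeve seated_sleeve collar offcut jar".split():
        for r in ctrl.regions_of(p,t)[:4]:
            if r["score"]>0.2: print(n,t,round(r["score"],2),np.round(r["location"]),r["region"].sum())
    cv2.imwrite(f"pics/{n}0.png",f)
E
```

```text
pics
{'time_s': 0.0, 'qpos': [-1.347, 0.131, 1.489, 0.0, 1.523, -0.085], 'qd': [-0.002, -0.001, 0.001, 0.0, 0.001, 0.0], 'joint_efforts': [-0.004, -55.985, -49.177, 0.076, 0.035, -0.0], 'tool_pos': [182.214, -571.015, 194.994], 'tcp_rot': [-0.001, 0.988, 0.154, -0.0], 'ft_force': [0.878, 0.019, 0.759], 'torque': [0.006, -0.008, -0.024], 'grasp_force': 0.0, 'width': 93.108}
scene 503.32773773088877 318.35407675454445 240.15670408153406 [[0.362, 0.932, -0.01], [0.568, -0.229, -0.79], [-0.739, 0.281, -0.612]] [-134.3, -271.2, 1646.9]
scene base_plate 0.97 [350. 265.] 1339
scene pack_billet 0.79 [355. 242.] 667
scene pack_billet 0.7 [450. 217.] 1167
scene separator 0.61 [453. 198.] 229
scene drying_stand 0.68 [450. 214.] 1237
scene billet 0.84 [131. 331.] 1191
scene billet 0.69 [137. 271.] 786
scene billet 0.68 [193. 294.] 843
scene board 0.64 [210. 309.] 1719
scene sleeve 0.73 [262. 251.] 362
scene seated_sleeve 0.54 [364. 268.] 366
scene collar 0.75 [381. 214.] 256
scene offcut 0.69 [384. 214.] 274
scene offcut 0.56 [288. 303.] 392
scene jar 0.82 [447. 263.] 802
top 475.485972529452 311.5177266894526 243.5898613143893 [[0.001, -1.0, -0.008], [-0.982, 0.001, -0.187], [0.187, 0.008, -0.982]] [-70.5, 586.3, 1022.1]
top base_plate 0.55 [272. 278.] 2191
top pack_billet 0.61 [270. 251.] 1078
top separator 0.95 [127. 281.] 1324
top drying_stand 0.85 [144. 287.] 1498
top billet 0.62 [496. 237.] 1046
top billet 0.57 [442. 256.] 1105
top board 0.79 [424. 247.] 2014
top sleeve 0.68 [365. 284.] 201
top seated_sleeve 0.63 [282. 220.] 198
top collar 0.88 [206. 307.] 367
top offcut 0.59 [360. 220.] 377
top jar 0.61 [194. 203.] 611
top jar 0.31 [210. 315.] 373
```

View pics/top0.png

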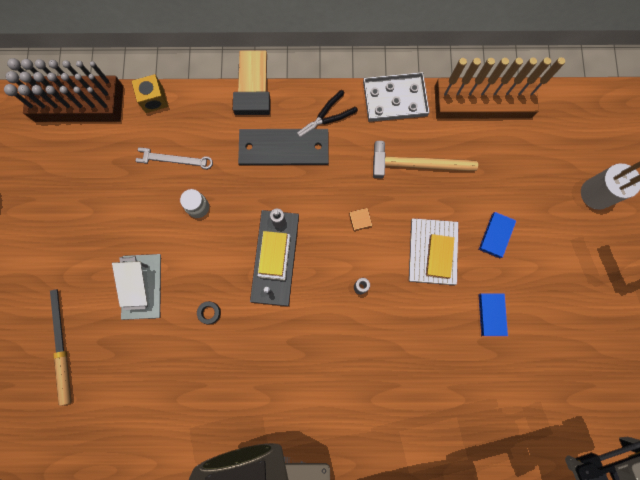

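View pics/scene0.png

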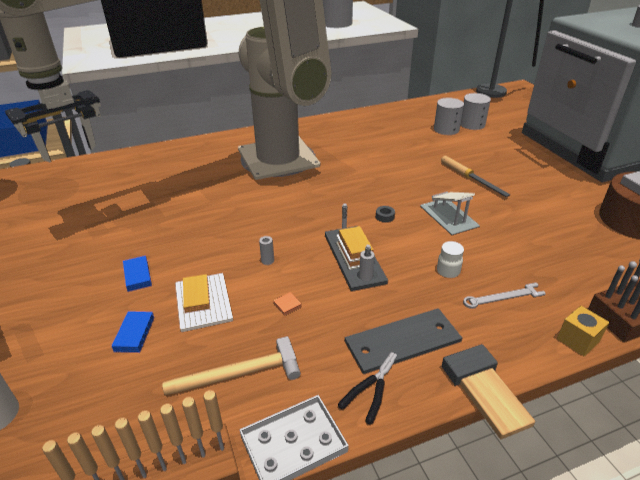

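The top view shows the white sheet on its stand at (130,284), and the pack at (273,254) with the bare stud at (267,291) and the sleeved stud at (277,215). The loose sleeve is at (362,286), the collar at (208,313), the offcut at (360,219) and the jar at (194,203). The billet candidates are the copper and brass block on the white board at (440,256) and two blue blocks at (497,235) and (493,315). Only the first is copper/brass and on the board, so that is the one meant. I'll fit known shapes to the masks and check with a crop.

```bash
cat > h.py <<'E'
from bench import ctrl
import cv2,numpy as np
from scipy.optimize import minimize
from scipy.spatial.transform import Rotation as Ro
def proj(p,X):
    c=np.asarray(X,float)@np.array(p["R"]).T+np.array(p["t"])
    return np.c_[p["fx"]*c[:,0]/c[:,2]+p["cx"],p["fy"]*c[:,1]/c[:,2]+p["cy"]]
def box(l,w,h): return np.array([[x,y,z] for x in(-l/2,l/2) for y in(-w/2,w/2) for z in(0,h)])
def cyl(d,h): 
    a=np.arange(0,6.28,.2); return np.array([[d/2*np.cos(t),d/2*np.sin(t),z] for t in a for z in(0,h)])
SH=dict(pack_billet=(box(96,54,18),43,0),billet=(box(96,54,18),12,0),separator=(box(104,62,5),62,.489),
 sleeve=(cyl(32,66),0,0),seated_sleeve=(cyl(32,66),15,0),board=(box(150,110,12),0,0),collar=(cyl(52,22),0,0),jar=(cyl(56,70),0,0),offcut=(box(45,45,12),0,0))
def pts(n,v,z=None):
    S,z0,t=SH[n]; return (Ro.from_euler("ZY",[v[2],-t]).apply(S))+[v[0],v[1],z0 if z is None else z]
def ray(p,uv,z):
    R=np.array(p["R"]);o=-R.T@np.array(p["t"]);d=R.T@[(uv[0]-p["cx"])/p["fx"],(uv[1]-p["cy"])/p["fy"],1]
    return (o+d*(z-o[2])/d[2])[:2]
def fit(n,obs,yaw=0,z=None,v0=None):
    """obs: list of (picture, mask). returns [x,y,yaw], IoUs"""
    K=3; ms=[cv2.resize(m.astype(np.uint8),None,fx=K,fy=K,interpolation=cv2.INTER_NEAREST) for _,m in obs]
    def ious(v):
        o=[]
        for (p,_),M in zip(obs,ms):
            q=(proj(p,pts(n,v,z))+.5)*K-.5; c=np.zeros_like(M)
            cv2.fillConvexPoly(c,cv2.convexHull(np.round(q*16).astype(np.int32)),1,shift=4)
            o.append((c&M).sum()/max((c|M).sum(),1))
        return o
    if v0 is None:
        p,m=obs[0]; r,c=np.nonzero(m); v0=[*ray(p,(c.mean(),r.mean()),pts(n,(0,0,0),z)[:,2].mean()),yaw]
    best=None
    for dy in (0,.25,-.25):
        s=np.array(v0)+[0,0,dy]; sim=np.array([s,s+[8,0,0],s+[0,8,0],s+[0,0,.15]])
        r=minimize(lambda v:-np.mean(ious(v)),sim[0],method="Nelder-Mead",options=dict(initial_simplex=sim,xatol=.02,fatol=1e-5))
        if best is None or r.fun<best.fun: best=r
    return best.x,np.round(ious(best.x),3)
def look(p,n,near=None):
    rs=ctrl.regions_of(p,n)
    if near is not None: rs=[r for r in rs if np.hypot(*(np.array(r["location"])-near))<25] 
    return rs[0]["region"] if rs else None
E
python3 - <<'E'
from h import *
ps=ctrl.capture("scene");pt=ctrl.capture("top")
for n,a,b in (("pack_billet",(270,251),(355,242)),("billet",(442,256),(193,294)),("separator",(127,281),None),("sleeve",(365,284),(262,251)),("seated_sleeve",(282,220),(364,268)),("board",(424,247),(205,300)),("jar",(194,203),(447,263)),("collar",(206,307),(381,214))):
    mt=look(pt,n,a); ms=look(ps,n,b) if b else None
    if mt is not None: print(n,"top",*[np.round(x,3) for x in fit(n,[(pt,mt)])])
    if ms is not None: print(n,"scene",*[np.round(x,3) for x in fit(n,[(ps,ms)])])
c=cv2.resize(np.hstack([pt["frame"][205:310,400:520],pt["frame"][205:335,90:310][:105]]),None,fx=2.3,fy=2.3,interpolation=cv2.INTER_CUBIC)
cv2.imwrite("pics/crop1.png",c)
E
```

```text
pack_billet top [ 5.64092e+02  1.81070e+01 -6.20000e-02] [0.918]
pack_billet scene [ 5.66056e+02  1.82310e+01 -1.29000e-01] [0.83]
billet top [ 5.64151e+02 -3.67987e+02 -1.59000e-01] [0.941]
billet scene [ 5.63755e+02 -3.66119e+02 -1.54000e-01] [0.953]
separator top [4.94621e+02 3.32109e+02 2.70000e-02] [0.949]
sleeve top [ 4.93106e+02 -1.83057e+02  1.35000e-01] [0.898]
sleeve scene [ 4.91114e+02 -1.81141e+02 -2.05000e-01] [0.837]
seated_sleeve top [ 6.45639e+02  8.62300e+00 -1.68000e-01] [0.716]
seated_sleeve scene [6.49399e+02 8.67000e+00 1.46000e-01] [0.813]
board top [ 5.77849e+02 -3.57167e+02 -8.10000e-02] [0.634]
board scene [ 5.79163e+02 -3.55643e+02 -8.80000e-02] [0.62]
jar top [6.85188e+02 2.03692e+02 1.06000e-01] [0.873]
jar scene [6.85598e+02 2.09163e+02 3.47000e-01] [0.827]
collar top [ 4.33275e+02  1.66475e+02 -1.02000e-01] [0.725]
collar scene [4.32387e+02 1.70111e+02 9.70000e-02] [0.801]
```

View pics/crop1.png

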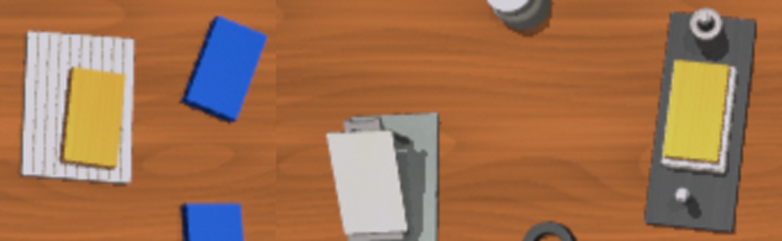

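The crop confirms it: the yellow/brass block on the white board is the billet to add, and the blue ones are decoys. The sheet rests on its stand and the pack sits with the bare stud nearest the robot. Next I move over the pack for a wrist look.

```bash
cat >> h.py <<'E'
import json,sys,os
def pose(): return json.load(open("cmd.json")) if os.path.exists("cmd.json") else [182.369,-571.617,196.035,0.309]
def shift(tx,ty,tz,yaw,save=True,nd=1):
    x,y,z,a=pose(); dx,dy=tx-x,ty-y
    r=[dx*np.cos(a)+dy*np.sin(a),dx*np.sin(a)-dy*np.cos(a),z-tz,np.degrees(a-yaw)]; r=[round(float(v),nd) for v in r]
    print("SHIFT",r)
    if save:
        n=[x+r[0]*np.cos(a)+r[1]*np.sin(a),y+r[0]*np.sin(a)-r[1]*np.cos(a),z-r[2],a-np.radians(r[3])]; json.dump([float(v) for v in n],open("cmd.json","w"))
def st():
    s=ctrl.read_state(); q=s["tcp_rot"]; yaw=2*np.arctan2(q[2],q[1]); yaw=(yaw+np.pi)%(2*np.pi)-np.pi
    print("t",round(s["time_s"],2),"tcp",np.round(s["tool_pos"],1),"yaw",round(yaw,3),"cmd",np.round(pose(),3),"w",round(s["width"],1),"g",round(s["grasp_force"],1),"f",np.round(s["ft_force"],1))
E
python3 -c "
from h import *
shift(540,18,230,-0.12)"
```

```text
SHIFT [520.0, -452.9, -34.0, 24.6]
```

```bash
python3 -m pendant '[[93,520,-452.9,-34,24.6],[93,520,-452.9,-34,24.6],[93,520,-452.9,-34,24.6],[93,520,-452.9,-34,24.6],[93,520,-452.9,-34,24.6],[93,520,-452.9,-34,24.6],[93,520,-452.9,-34,24.6],[93,520,-452.9,-34,24.6],[93,520,-452.9,-34,24.6],[93,520,-452.9,-34,24.6]]'; python3 -c "
from h import *
st()"
```

```text
time_s: 3.3
tool_pos: [506.9, -36.5, 227.3]
tcp_rot: [0.0, 0.998, -0.06, 0.001]
ft_force: [0.5, -0.1, -0.1]
width: 93.2
grasp_force: 0.0
t 3.3 tcp [506.9 -36.5 227.3] yaw -0.12 cmd [ 5.40011e+02  1.79680e+01  2.30035e+02 -1.20000e-01] w 93.2 g 0.0 f [ 0.5 -0.1 -0.1]
```

```bash
python3 -c "
from h import *
json.dump([506.9,-36.5,228,-0.12],open('cmd.json','w'))
shift(530,18,230,-0.12)"
```

```text
SHIFT [16.4, -56.9, -2.0, 0.0]
```

```bash
python3 -m pendant '[[93,16.4,-56.9,-2,0],[93,16.4,-56.9,-2,0],[93,16.4,-56.9,-2,0]]'
python3 - <<'E'
from h import *
st()
p=ctrl.capture("wrist"); print(-np.array(p["R"]).T@p["t"],np.round(p["R"],3).tolist())
f=p["frame"].copy()
for n,v in (("pack_billet",(564.5,18,-.12)),("seated_sleeve",(647.5,9,0))):
    cv2.polylines(f,[np.int32(cv2.convexHull(np.float32(proj(p,pts(n,v)))))],True,(0,0,255),1)
    m=look(p,n)
    if m is not None:
        print(n,m.sum(),*[np.round(x,3) for x in fit(n,[(p,m)],v0=v)]); f[m]=f[m]//2+np.array([60,60,0],np.uint8)
cv2.imwrite("pics/w1.png",f)
E
```

```text
time_s: 3.68
tool_pos: [528.9, 16.0, 228.6]
tcp_rot: [0.0, 0.998, -0.06, -0.0]
ft_force: [1.1, -1.0, 0.8]
width: 92.7
grasp_force: 0.0
t 3.67 tcp [528.9  16.  228.6] yaw -0.12 cmd [ 5.29994e+02  1.80280e+01  2.30000e+02 -1.20000e-01] w 92.7 g 0.0 f [ 1.1 -1.   0.8]
[613.07672426   6.30020176 416.92405517] [[-0.119, -0.993, 0.001], [-0.947, 0.114, 0.301], [-0.299, 0.035, -0.954]]
pack_billet 7039 [ 5.65644e+02  1.81080e+01 -1.02000e-01] [0.981]
seated_sleeve 1144 [ 6.47419e+02  8.39500e+00 -2.41000e-01] [0.687]
```

View pics/w1.png

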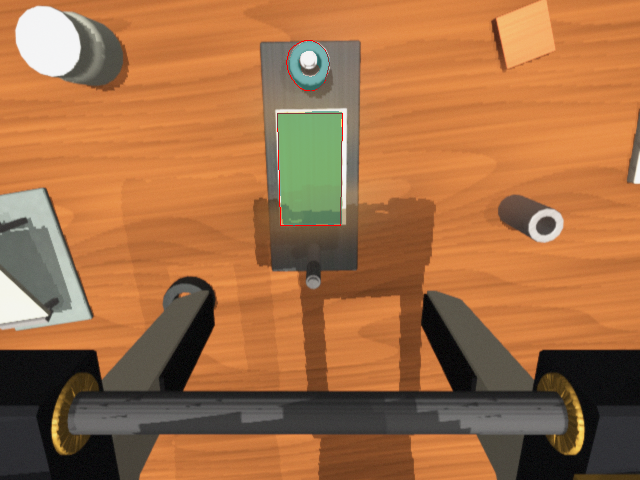

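The wrist view shows the pack billet at (310,168), matching its predicted outline. The stud top is at (313,282), the seated sleeve at (309,63), the loose sleeve at (545,225), and the sheet is just in view at (20,270). Now to the sheet.

```bash
python3 -c "
from h import *
shift(450,332,230,0.03)"
```

```text
SHIFT [-117.0, -302.1, 0.0, -8.6]
```

```bash
python3 -m pendant '[[93,-117,-302.1,0,-8.6],[93,-117,-302.1,0,-8.6],[93,-117,-302.1,0,-8.6],[93,-117,-302.1,0,-8.6],[93,-117,-302.1,0,-8.6],[93,-117,-302.1,0,-8.6],[93,-117,-302.1,0,-8.6],[93,-117,-302.1,0,-8.6]]'
python3 - <<'E'
from h import *
st()
p=ctrl.capture("wrist"); f=p["frame"].copy(); n="separator"; v=(494.6,332,.03)
m=look(p,n); a,s=fit(n,[(p,m)],v0=v); print(m.sum(),np.round(a,3),s)
cv2.polylines(f,[np.int32(cv2.convexHull(np.float32(proj(p,pts(n,a)))))],True,(0,0,255),1)
cv2.imwrite("pics/w2.png",f)
E
```

```text
time_s: 4.82
tool_pos: [450.1, 328.3, 228.8]
tcp_rot: [0.0, 1.0, 0.014, 0.0]
ft_force: [-0.1, 0.6, -0.7]
width: 92.9
grasp_force: 0.0
t 4.83 tcp [450.1 328.3 228.8] yaw 0.027 cmd [4.50000e+02 3.31961e+02 2.30000e+02 3.00000e-02] w 92.9 g 0.0 f [-0.1  0.6 -0.7]
8049 [4.96040e+02 3.32699e+02 4.80000e-02] [0.985]
```

View pics/w2.png

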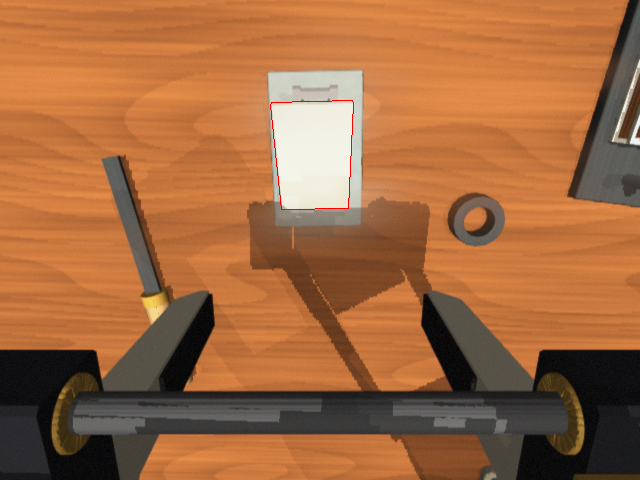

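The red outline of the fitted sheet sits on the white sheet (corners near (270,102), (353,100), (348,209), (281,209)), with the stand behind it and the collar at (476,220) well clear. Grasp it now.

```bash
python3 -c "
from h import *
shift(492,332.5,49,0.048)"
```

```text
SHIFT [42.0, 0.7, 181.0, -1.0]
```

```bash
python3 -m pendant '[[93,42,0.7,30,-1],[93,42,0.7,80,-1],[93,42,0.7,125,-1],[93,42,0.7,165,-1],[93,42,0.7,181,-1],[93,42,0.7,181,-1],[50,42,0.7,181,-1],[50,42,0.7,181,-1],[50,42,0.7,181,-1],[50,42,0.7,181,-1]]' 15; python3 -c "
from h import *
st()"
```

```text
time_s: 6.18
tool_pos: [491.5, 330.8, 48.4]
tcp_rot: [-0.0, 1.0, 0.024, 0.0]
ft_force: [0.0, 0.1, 0.1]
width: 57.5
grasp_force: 0.0
t 6.17 tcp [491.5 330.8  48.4] yaw 0.047 cmd [4.92002e+02 3.32526e+02 4.90000e+01 4.80000e-02] w 57.5 g 0.0 f [0.  0.1 0.1]
```

Run:
```python
from h import *
st()
p=ctrl.capture("wrist"); cv2.imwrite("pics/w3.png",p["frame"]); m=look(p,"separator")
if m is not None: print(fit("separator",[(p,m)],v0=(496,332.7,.048)))
q=ctrl.capture("scene"); st(); cv2.imwrite("pics/s3.png",cv2.resize(q["frame"][150:260,380:520],None,fx=5,fy=5))
```

```text
t 6.17 tcp [491.5 330.8  48.4] yaw 0.047 cmd [4.92002e+02 3.32526e+02 4.90000e+01 4.80000e-02] w 57.5 g 0.0 f [0.  0.1 0.1]
(array([4.96352750e+02, 3.32872985e+02, 4.80291197e-02]), array([0.981]))
t 6.33 tcp [491.3 330.7  47.9] yaw 0.047 cmd [4.92002e+02 3.32526e+02 4.90000e+01 4.80000e-02] w 50.8 g 0.0 f [ 0.6  0.3 -0.3]
```

View pics/w3.png

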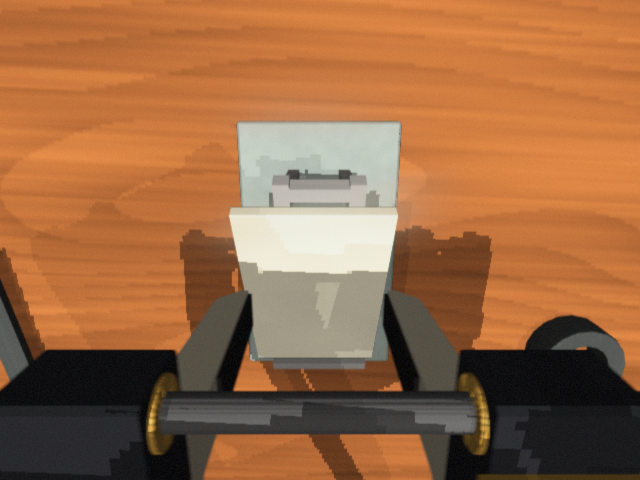

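The sheet sits between the fingers in the wrist view (left edge near 247, right near 385, row 300), but the opening reads 51 mm with no force. I'll check the geometry before doing anything else.

Run:
```python
from h import *
st()
p=ctrl.capture("wrist"); f=p["frame"].copy()
x,y,z=491.3,330.8,48
ax=np.array([np.sin(.048),-np.cos(.048)])
for w in (50,62):
  for h in (0,15,30):
    q=[[x+s*w/2*ax[0],y+s*w/2*ax[1],z+h] for s in(-1,1)]
    for k,u in enumerate(proj(p,q)): cv2.circle(f,tuple(np.int32(u)),3,((0,0,255) if w==50 else (255,0,0)),-1 if h==0 else 1)
st()
q=ctrl.capture("scene")["frame"][165:255,400:500]
cv2.imwrite("pics/c4.png",np.hstack([cv2.resize(f[180:400,160:480],(480,330)),cv2.resize(q,(320,330))]))
```

```text
t 6.33 tcp [491.3 330.7  47.9] yaw 0.047 cmd [4.92002e+02 3.32526e+02 4.90000e+01 4.80000e-02] w 50.8 g 0.0 f [ 0.6  0.3 -0.3]
t 6.38 tcp [491.2 330.6  47.8] yaw 0.047 cmd [4.92002e+02 3.32526e+02 4.90000e+01 4.80000e-02] w 50.7 g 0.0 f [0.3 0.7 0.3]
```

View pics/c4.png

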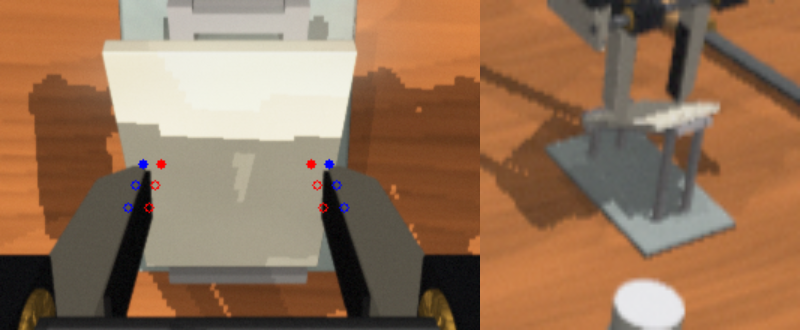

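Run:
```python
from h import *
p=ctrl.capture("wrist"); R=np.array(p["R"]);C=-R.T@np.array(p["t"]); s=ctrl.read_state(); print(p["fx"],p["cx"],p["cy"],R.round(3).tolist(),C,s["tool_pos"])
# current rel geometry; tool axes
a=.047; T=np.array([[np.cos(a),np.sin(a),0],[np.sin(a),-np.cos(a),0],[0,0,1]]).T  # cols: tx,ty,up
def pr(v): return proj(p,[np.array(s["tool_pos"])+T.T.T@np.zeros(3)+v[0]*np.array([np.cos(a),np.sin(a),0])+v[1]*np.array([np.sin(a),-np.cos(a),0])+[0,0,v[2]]])[0]
for w in (93,57.5,50.7):
  for h in (0,5,10,15,20,25): print(w,h,[np.round(pr((dx,sg*w/2,h))).tolist() for dx in(-7.5,7.5) for sg in(-1,1)])
```

```text
412.0295310040266 317.47546962914197 241.04281681945585 [[0.047, -0.999, 0.0], [-0.953, -0.045, 0.3], [-0.3, -0.014, -0.954]] [575.83005552 334.80282661 236.06805282] [491.20202877 330.59379827  47.72453492]
93 0 [[225.0, 303.0], [410.0, 303.0], [223.0, 276.0], [412.0, 276.0]]
93 5 [[223.0, 308.0], [412.0, 308.0], [221.0, 280.0], [415.0, 280.0]]
93 10 [[221.0, 313.0], [415.0, 313.0], [219.0, 284.0], [417.0, 284.0]]
93 15 [[219.0, 318.0], [417.0, 318.0], [216.0, 288.0], [419.0, 288.0]]
93 20 [[216.0, 323.0], [420.0, 323.0], [214.0, 293.0], [422.0, 293.0]]
93 25 [[213.0, 328.0], [422.0, 328.0], [211.0, 298.0], [425.0, 298.0]]
57.5 0 [[261.0, 303.0], [375.0, 303.0], [259.0, 276.0], [376.0, 276.0]]
57.5 5 [[259.0, 308.0], [376.0, 308.0], [258.0, 280.0], [378.0, 280.0]]
57.5 10 [[258.0, 313.0], [378.0, 313.0], [257.0, 284.0], [379.0, 284.0]]
57.5 15 [[256.0, 318.0], [379.0, 318.0], [255.0, 288.0], [381.0, 288.0]]
57.5 20 [[255.0, 323.0], [381.0, 323.0], [253.0, 293.0], [382.0, 293.0]]
57.5 25 [[253.0, 328.0], [382.0, 328.0], [252.0, 298.0], [384.0, 298.0]]
50.7 0 [[267.0, 303.0], [368.0, 303.0], [266.0, 276.0], [369.0, 276.0]]
50.7 5 [[266.0, 308.0], [369.0, 308.0], [265.0, 280.0], [371.0, 280.0]]
50.7 10 [[265.0, 313.0], [371.0, 313.0], [264.0, 284.0], [372.0, 284.0]]
50.7 15 [[264.0, 318.0], [372.0, 318.0], [262.0, 288.0], [373.0, 288.0]]
50.7 20 [[262.0, 323.0], [373.0, 323.0], [261.0, 293.0], [375.0, 293.0]]
50.7 25 [[261.0, 328.0], [375.0, 328.0], [260.0, 298.0], [376.0, 298.0]]
```

The picture shows the visible fingertips about 20 mm behind the TCP at this opening. They closed just above the sheet, which hasn't moved (same fit). I'll rise, reopen, and go about 16 mm deeper.

```bash
python3 -c "
from h import *
shift(492,333,33,0.048)"; python3 -m pendant '[[50,0,-0.5,-10,0],[93,0,-0.5,-20,0],[93,0,-0.5,-20,0],[93,0,-0.5,-20,0],[93,0,-0.5,-20,0],[93,0,-0.5,-10,0],[93,0,-0.5,8,0],[93,0,-0.5,16,0],[93,0,-0.5,16,0]]'; python3 -c "
from h import *
st()"
```

```text
SHIFT [0.0, -0.5, 16.0, -0.0]
time_s: 7.6
tool_pos: [490.1, 330.5, 30.0]
tcp_rot: [0.001, 1.0, 0.023, -0.001]
ft_force: [-0.1, -0.3, 0.8]
width: 92.8
grasp_force: 0.0
t 7.6 tcp [490.1 330.5  30. ] yaw 0.047 cmd [4.91978e+02 3.33025e+02 3.30000e+01 4.80000e-02] w 92.8 g 0.0 f [-0.1 -0.3  0.8]
```

```bash
python3 -m pendant '[[50,0,0,0,0],[50,0,0,0,0],[50,0,0,0,0],[50,0,0,0,0],[50,0,0,0,0],[50,0,0,0,0]]' 15; python3 -c "
from h import *
st()"
```

```text
time_s: 8.35
tool_pos: [491.4, 331.3, 32.2]
tcp_rot: [-0.0, 1.0, 0.024, 0.0]
ft_force: [-1.2, 1.2, 3.6]
width: 61.6
grasp_force: 15.0
t 8.35 tcp [491.4 331.3  32.2] yaw 0.047 cmd [4.91978e+02 3.33025e+02 3.30000e+01 4.80000e-02] w 61.6 g 15.0 f [-1.2  1.2  3.6]
```

```bash
python3 -c "
from h import *
shift(562.2,20.2,150,-0.105)"
```

```text
SHIFT [55.3, 315.8, -117.0, 8.7]
```

```bash
python3 -m pendant '[[50,0,0,-25,0],[50,0,0,-70,0],[50,5,30,-117,1],[50,15,85,-117,3],[50,25,140,-117,5],[50,35,195,-117,7],[50,45,250,-117,8.7],[50,52,290,-117,8.7],[50,55.3,310,-117,8.7],[50,55.3,315.8,-117,8.7]]' 15; python3 -m pendant '[[50,0,0,0,0],[50,0,0,0,0]]';python3 - <<'E'
from h import *
st()
p=ctrl.capture("wrist"); cv2.imwrite("pics/w5.png",p["frame"])
E
```

```text
time_s: 9.6
tool_pos: [561.1, 17.6, 148.3]
tcp_rot: [-0.0, 0.999, -0.053, -0.0]
ft_force: [-0.6, -0.3, -1.3]
width: 61.5
grasp_force: 15.0
time_s: 9.85
tool_pos: [561.1, 19.6, 148.7]
tcp_rot: [-0.0, 0.999, -0.052, -0.0]
ft_force: [0.3, 0.2, -2.3]
width: 61.9
grasp_force: 15.0
t 9.85 tcp [561.1  19.6 148.7] yaw -0.103 cmd [ 5.62227e+02  2.02110e+01  1.50000e+02 -1.04000e-01] w 61.9 g 15.0 f [ 0.3  0.2 -2.3]
```

View pics/w5.png

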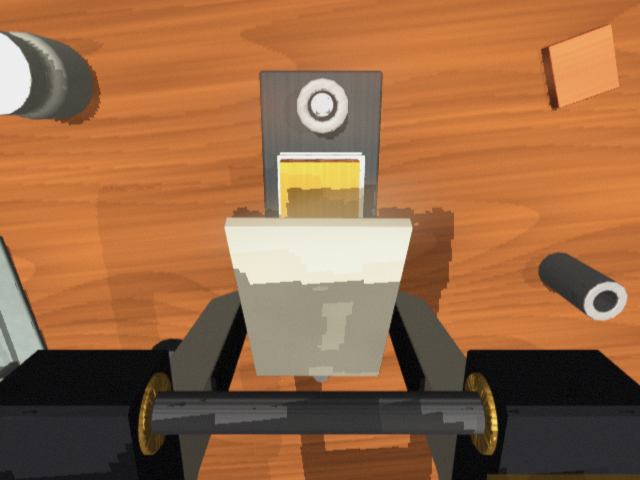

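The sheet is held, still tilted, over the pack (sheet (226–411, 220–375), pack billet (278–364, 155–218), stud top at (322,378)). I'll lower it so its low edge touches first and then presses it flat.

```bash
python3 -m pendant '[[50,0.5,1,40,0],[50,0.5,1,75,0],[50,0.5,1,88,0],[50,0.5,1,92,0],[50,0.5,1,96,0],[50,0.5,1,100,0],[50,0.5,1,103,0],[50,0.5,1,103,0]]' 10
python3 - <<'E'
from h import *
x,y,z,a=pose(); json.dump([x+.5,y-1,z-103,a],open("cmd.json","w")); st()
E
```

```text
time_s: 10.9
tool_pos: [561.7, 17.1, 45.8]
tcp_rot: [0.0, 0.999, -0.052, -0.0]
ft_force: [0.8, -1.0, 0.3]
width: 61.6
grasp_force: 10.0
t 10.9 tcp [561.7  17.1  45.8] yaw -0.105 cmd [ 5.62727e+02  1.92110e+01  4.70000e+01 -1.04000e-01] w 61.6 g 10.0 f [ 0.8 -1.   0.3]
```

```bash
python3 -m pendant '[[50,0,-0.5,3,0],[50,0,-0.5,6,0],[50,0,-0.5,8,0],[50,0,-0.5,10,0],[50,0,-0.5,11,0],[50,0,-0.5,12,0],[50,0,-0.5,12,0],[50,0,-0.5,12,0]]' 10
python3 - <<'E'
from h import *
x,y,z,a=pose(); json.dump([x,y+.5,z-12,a],open("cmd.json","w")); st()
p=ctrl.capture("wrist"); st(); cv2.imwrite("pics/w6.png",p["frame"])
E
```

```text
time_s: 11.9
tool_pos: [561.7, 17.7, 33.8]
tcp_rot: [0.0, 0.999, -0.052, -0.0]
ft_force: [0.4, 0.2, -0.8]
width: 61.7
grasp_force: 10.0
t 11.9 tcp [561.7  17.7  33.8] yaw -0.105 cmd [ 5.62727e+02  1.97110e+01  3.50000e+01 -1.04000e-01] w 61.7 g 10.0 f [ 0.4  0.2 -0.8]
t 11.95 tcp [561.7  17.7  33.8] yaw -0.105 cmd [ 5.62727e+02  1.97110e+01  3.50000e+01 -1.04000e-01] w 62.1 g 10.0 f [-0.5 -0.8 -0.9]
```

View pics/w6.png

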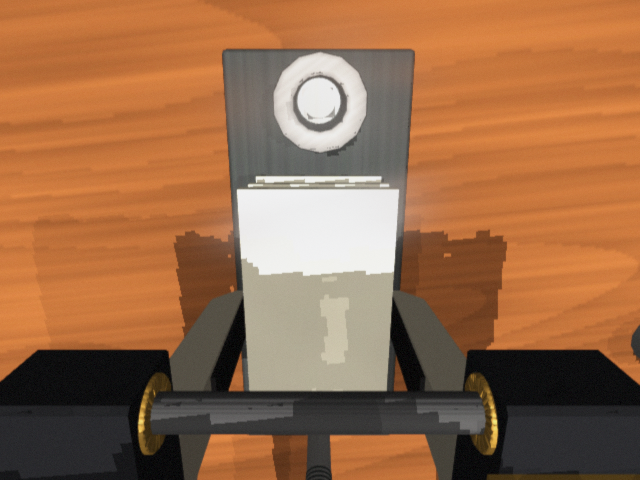

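The sheet is now almost flat on the pack (238–398 wide, top edge at row 188, lower layers just showing above it). I'll lower it a touch more, release, retract and check.

```bash
python3 -m pendant '[[50,0,0,1,0],[50,0,0,1,0],[70,0,0,1,0],[93,0,0,1,0],[93,0,0,1,0],[93,0,0,1,0],[93,-10,0,-50,0],[93,-30,0,-110,0],[93,-35,0,-155,0],[93,-35,0,-155,0]]' 10; python3 -m pendant '[[93,0,0,0,0]]'
python3 - <<'E'
from h import *
x,y,z,a=pose(); json.dump([x-35*np.cos(a),y-35*np.sin(a),z+155,a],open("cmd.json","w")); st()
p=ctrl.capture("wrist")
SH["laid"]=(box(104,62,5),61,0)
for r in ctrl.regions_of(p,"separator")[:2]:
    print(r["score"],r["region"].sum(),fit("laid",[(p,r["region"])],v0=(565.5,18,-.105)))
m=look(p,"seated_sleeve"); print("seated",fit("seated_sleeve",[(p,m)],v0=(647.4,8.5,0)) if m is not None else None)
cv2.imwrite("pics/w7.png",p["frame"])
E
```

```text
time_s: 13.2
tool_pos: [529.8, 21.3, 194.2]
tcp_rot: [0.0, 0.999, -0.052, 0.005]
ft_force: [0.6, -1.0, -0.1]
width: 92.9
grasp_force: 0.0
time_s: 13.32
tool_pos: [526.9, 21.4, 188.4]
tcp_rot: [-0.0, 0.999, -0.052, -0.0]
ft_force: [0.5, 0.4, -0.2]
width: 92.9
grasp_force: 0.0
t 13.32 tcp [526.9  21.4 188.4] yaw -0.105 cmd [ 5.27917e+02  2.33540e+01  1.90000e+02 -1.04000e-01] w 92.9 g 0.0 f [ 0.5  0.4 -0.2]
0.56 11417 (array([ 5.65977822e+02,  1.75003162e+01, -1.05269566e-01]), array([0.986]))
0.16 1573 (array([ 5.655e+02,  1.800e+01, -1.050e-01]), array([0.]))
seated (array([6.47568796e+02, 8.26371782e+00, 3.92235352e-01]), array([0.7]))
```

View pics/w7.png

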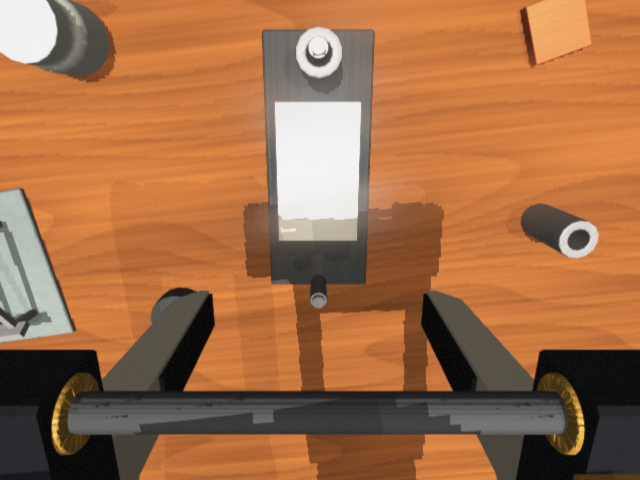

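The separator is flat and released at (318,171), fitting within 1 mm of the pack billet. The bare stud's top is at pixel (318,299) and the seated stud's at (318,47). I'll locate both studs, then go on to the billet.

Run:
```python
from h import *
p=ctrl.capture("wrist")
a=ray(p,(318.5,299.5),105);b=ray(p,(318.5,47),105);print("studs",a,b,np.hypot(*(b-a)),np.arctan2(*(b-a)[::-1]),(a+b)/2)
m=look(p,"sleeve",(560,230))
if m is not None: print(fit("sleeve",[(p,m)],v0=(492,-182,0)))
shift(525,-361,190,-.157)
```

```text
studs [481.32096736  25.55430661] [646.30360914   8.34027267] 165.87825370761888 -0.10396228175983047 [563.81228825  16.94728964]
(array([ 4.93820434e+02, -1.81326331e+02,  6.98231410e-02]), array([0.927]))
SHIFT [37.1, 382.6, 0.0, 3.0]
```

```bash
python3 -m pendant '[[93,37.1,382.6,0,3],[93,37.1,382.6,0,3],[93,37.1,382.6,0,3],[93,37.1,382.6,0,3],[93,37.1,382.6,0,3],[93,37.1,382.6,0,3],[93,37.1,382.6,0,3],[93,37.1,382.6,0,3],[93,37.1,382.6,0,3],[93,37.1,382.6,0,3]]'
python3 - <<'E'
from h import *
st()
p=ctrl.capture("wrist")
for r in ctrl.regions_of(p,"billet")[:4]:
    c=p["frame"][r["region"]].mean(0)
    v,s=fit("billet",[(p,r["region"])],v0=(*ray(p,r["location"],22),-.157)); print(round(r["score"],2),np.round(r["location"]),"bgr",c.round(),v.round(3),s)
E
```

```text
time_s: 14.82
tool_pos: [524.3, -361.5, 189.0]
tcp_rot: [-0.0, 0.997, -0.078, 0.0]
ft_force: [0.0, 0.7, -0.1]
width: 92.7
grasp_force: 0.0
t 14.82 tcp [ 524.3 -361.5  189. ] yaw -0.155 cmd [ 5.24986e+02 -3.61029e+02  1.90000e+02 -1.57000e-01] w 92.7 g 0.0 f [ 0.   0.7 -0.1]
0.97 [319. 162.] bgr [106. 211. 232.] [ 5.63905e+02 -3.67593e+02 -1.42000e-01] [0.976]
0.89 [476.  69.] bgr [223. 110.  62.] [ 6.15125e+02 -5.02436e+02 -4.08000e-01] [0.917]
0.59 [467. 266.] bgr [198.  90.  39.] [ 4.34791e+02 -4.80523e+02  1.70000e-02] [0.685]
```

The brass-coloured candidate at pixel (319,162) fits the board height and the earlier pose; the other two are blue. Grasp it.

```bash
python3 -c "
from h import *
shift(564.7,-367.2,0,-.15)"
```

```text
SHIFT [40.2, -0.1, 190.0, -0.4]
```

```bash
python3 -m pendant '[[93,30,-0.1,40,-0.4],[93,40.2,-0.1,95,-0.4],[93,40.2,-0.1,145,-0.4],[93,40.2,-0.1,175,-0.4],[93,40.2,-0.1,185,-0.4],[93,40.2,-0.1,190,-0.4],[93,40.2,-0.1,190,-0.4],[60,40.2,-0.1,190,-0.4]]' 40; python3 -c "
from h import *
st()"; python3 -m pendant '[[45,0,0,0,0],[45,0,0,0,0],[45,0,0,0,0],[45,0,0,0,0],[45,0,0,0,0]]' 40;  python3 -c "
from h import *
st()"
```

```text
time_s: 15.92
tool_pos: [564.6, -370.0, 0.7]
tcp_rot: [0.001, 0.997, -0.075, 0.001]
ft_force: [0.7, -0.2, 0.9]
width: 87.1
grasp_force: 0.0
t 15.93 tcp [ 564.6 -370.     0.7] yaw -0.15 cmd [ 5.64709e+02 -3.67202e+02  0.00000e+00 -1.50000e-01] w 87.1 g 0.0 f [ 0.7 -0.2  0.9]
time_s: 16.55
tool_pos: [563.7, -368.5, -1.2]
tcp_rot: [-0.0, 0.997, -0.075, -0.0]
ft_force: [0.4, 5.0, 3.6]
width: 53.8
grasp_force: 40.0
t 16.55 tcp [ 563.7 -368.5   -1.2] yaw -0.15 cmd [ 5.64709e+02 -3.67202e+02  0.00000e+00 -1.50000e-01] w 53.8 g 40.0 f [0.4 5.  3.6]
```

```bash
python3 -c "
from h import *
shift(566.5,19.5,120,-.104)"
```

```text
SHIFT [-55.9, -382.6, -120.0, -2.6]
```

```bash
python3 -m pendant '[[45,0,0,-20,0],[45,0,0,-60,0],[45,-5,-25,-110,-0.5],[45,-14,-80,-120,-1],[45,-22,-135,-120,-1.5],[45,-30,-190,-120,-2],[45,-38,-245,-120,-2.6],[45,-46,-300,-120,-2.6],[45,-53,-350,-120,-2.6],[45,-55.9,-375,-120,-2.6]]' 40; python3 -c "
from h import *
x,y,z,a=566.5+0,19.5,120,-.104
b=-.15
json.dump([x-7.6*-np.sin(b)*-1,y-7.6*np.cos(b),120.,-.1046],open('cmd.json','w')); st()
shift(566.5,19.5,54.5,-.1046)"
```

```text
time_s: 17.8
tool_pos: [563.5, 12.3, 118.8]
tcp_rot: [0.0, 0.999, -0.051, -0.001]
ft_force: [0.5, 0.2, -8.8]
width: 53.6
grasp_force: 40.0
t 17.8 tcp [563.5  12.3 118.8] yaw -0.103 cmd [ 5.67636e+02  1.19850e+01  1.20000e+02 -1.05000e-01] w 53.6 g 40.0 f [ 0.5  0.2 -8.8]
SHIFT [-1.9, -7.4, 65.5, 0.0]
```

```bash
python3 -m pendant '[[45,0.3,-7.6,20,0],[45,0.3,-7.6,40,0],[45,0.3,-7.6,50,0],[45,0.3,-7.6,50,0],[45,0.3,-7.6,50,0]]' 40; python3 -c "
from h import *
json.dump([566.5,19.5,70,-.1046],open('cmd.json','w'))
st();ctrl.capture('top');st();ctrl.capture('top');st()"
```

```text
time_s: 18.42
tool_pos: [565.9, 16.7, 69.2]
tcp_rot: [0.0, 0.999, -0.053, 0.0]
ft_force: [0.6, -1.1, -8.2]
width: 53.5
grasp_force: 40.0
t 18.43 tcp [565.9  16.7  69.2] yaw -0.106 cmd [ 5.665e+02  1.950e+01  7.000e+01 -1.050e-01] w 53.5 g 40.0 f [ 0.6 -1.1 -8.2]
t 18.48 tcp [566.2  16.9  69.7] yaw -0.106 cmd [ 5.665e+02  1.950e+01  7.000e+01 -1.050e-01] w 53.4 g 40.0 f [ 0.3 -0.  -8.2]
t 18.52 tcp [566.3  17.   69.8] yaw -0.105 cmd [ 5.665e+02  1.950e+01  7.000e+01 -1.050e-01] w 53.6 g 40.0 f [-0.2  1.3 -8.5]
```

```bash
python3 -m pendant '[[45,-0.4,-0.7,7,0],[45,-0.4,-0.7,12,0],[45,-0.4,-0.7,14,0],[45,-0.4,-0.7,15,0],[45,-0.4,-0.7,15.5,0],[45,-0.4,-0.7,16,0],[45,-0.4,-0.7,16,0],[45,-0.4,-0.7,16,0]]' 40; python3 -c "
from h import *
st()"
```

```text
time_s: 19.52
tool_pos: [565.2, 18.2, 52.9]
tcp_rot: [0.0, 0.999, -0.052, 0.0]
ft_force: [0.1, 0.5, -8.1]
width: 53.6
grasp_force: 40.0
t 19.52 tcp [565.2  18.2  52.9] yaw -0.105 cmd [ 5.665e+02  1.950e+01  7.000e+01 -1.050e-01] w 53.6 g 40.0 f [ 0.1  0.5 -8.1]
```

Not in contact yet; continue down in small steps.

```bash
python3 -m pendant '[[45,0,0,0.5,0],[45,0,0,1,0],[45,0,0,1,0],[45,0,0,1,0]]' 40; python3 -m pendant '[[45,0,0,0.5,0],[45,0,0,0.5,0],[45,0,0,1,0],[45,0,0,1,0]]' 40
```

```text
time_s: 20.02
tool_pos: [565.3, 18.2, 52.8]
tcp_rot: [-0.0, 0.999, -0.052, 0.0]
ft_force: [-5.6, -0.5, 2.0]
width: 53.5
grasp_force: 40.0
time_s: 20.52
tool_pos: [565.4, 18.2, 52.8]
tcp_rot: [0.0, 0.999, -0.052, 0.0]
ft_force: [-9.8, -0.6, 10.0]
width: 53.4
grasp_force: 40.0
```

Contact made. I'll back off 1 mm to take the preload away, release, retract and check.

```bash
python3 -m pendant '[[45,0,0,-1,0],[45,0,0,-1,0],[65,0,0,-1,0],[93,0,0,-1,0],[93,0,0,-1,0],[93,0,0,-1,0],[93,0,0,-40,0],[93,-25,0,-100,0],[93,-35,0,-137,0],[93,-35,0,-137,0]]' 40;python3 -m pendant '[[93,0,0,0,0]]'
python3 - <<'E'
from h import *
s=ctrl.read_state(); json.dump([*np.array(s["tool_pos"])+[.8,1,1.3],-.1046],open("cmd.json","w")); st()
p=ctrl.capture("wrist"); SH["top"]=(box(96,54,18),66,0)
for r in ctrl.regions_of(p,"pack_billet")[:2]+ctrl.regions_of(p,"billet")[:2]:
    v,i=fit("top",[(p,r["region"])],v0=(565.5,18,-.105)); print(round(r["score"],2),r["location"],v.round(3),i)
m=look(p,"seated_sleeve"); print(fit("seated_sleeve",[(p,m)],v0=(647.4,8.5,0)) if m is not None else None)
for w in ((250,420),):
    np.save("w.npy",p["frame"])
# bare stud: search bright top disc near projection
u=proj(p,[[480.5,25.5,105]])[0]; print("stud px",u)
E
```

```text
time_s: 21.78
tool_pos: [532.7, 21.9, 192.6]
tcp_rot: [-0.0, 0.999, -0.052, 0.004]
ft_force: [1.0, -0.3, 0.3]
width: 93.0
grasp_force: 0.0
time_s: 21.9
tool_pos: [530.2, 21.9, 187.3]
tcp_rot: [0.0, 0.999, -0.052, -0.0]
ft_force: [-0.3, 0.2, 0.4]
width: 93.1
grasp_force: 0.0
t 21.9 tcp [530.2  21.9 187.3] yaw -0.105 cmd [ 5.3105e+02  2.2879e+01  1.8858e+02 -1.0500e-01] w 93.1 g 0.0 f [-0.3  0.2  0.4]
0.49 [557.3, 31.0] [ 5.655e+02  1.800e+01 -1.050e-01] [0.]
0.67 [317.2, 178.3] [ 5.65152e+02  1.81690e+01 -1.02000e-01] [0.982]
(array([6.47492356e+02, 8.20316508e+00, 2.89743296e-02]), array([0.726]))
stud px [319.95216107 305.98192609]
```

Billet is square on the stack at (565.2, 18.2), yaw -0.102. Next I locate the bare stud precisely.

```bash
cat >> h.py <<'E'
SH["base_plate"]=(box(220,90,15),0,0)
def hull(m):
    n,l,s,_=cv2.connectedComponentsWithStats(m.astype(np.uint8)); k=1+np.argmax(s[1:,4]); c=cv2.findContours((l==k).astype(np.uint8),0,2)[0][0]
    o=np.zeros(m.shape,np.uint8); cv2.fillConvexPoly(o,cv2.convexHull(c),1); return o>0
def plate(p):
    m=look(p,"base_plate")
    if m is not None:
        v,i=fit("base_plate",[(p,hull(m))],v0=(563.5,17,-.104)); print("plate",v.round(3),i,"stud",(v[:2]-85*np.array([np.cos(v[2]),np.sin(v[2])])).round(1))
E
python3 - <<'E'
from h import *
plate(ctrl.capture("wrist"));plate(ctrl.capture("top"))
shift(410,33,190,-.105)
E
```

```text
plate [ 5.63254e+02  1.72200e+01 -1.06000e-01] [0.95] stud [478.7  26.2]
plate [5.64267e+02 4.87400e+00 3.86000e-01] [0.081] stud [485.5 -27.2]
SHIFT [-121.4, 2.6, -1.4, 0.0]
```

```bash
python3 -m pendant '[[93,-121.4,2.6,-1.4,0],[93,-121.4,2.6,-1.4,0],[93,-121.4,2.6,-1.4,0],[93,-121.4,2.6,-1.4,0],[93,-121.4,2.6,-1.4,0]]'
python3 - <<'E'
from h import *
st(); p=ctrl.capture("wrist"); st()
for z in (105,60,15): print(z,proj(p,[[479,26,z]])[0].round(1))
u=proj(p,[[479,26,105]])[0].astype(int)
g=cv2.cvtColor(p["frame"],6); r=g[u[1]-30:u[1]+30,u[0]-30:u[0]+30]; k=4
R=cv2.resize(r,None,fx=k,fy=k,interpolation=cv2.INTER_CUBIC)
h=cv2.HoughCircles(cv2.medianBlur(R,5),cv2.HOUGH_GRADIENT,1,20,param1=80,param2=14,minRadius=26,maxRadius=48)
if h is not None:
    for c in h[0][:4]:
        q=(c[:2]+.5)/k-.5+u-30; print(q.round(1),c[2]/k,ray(p,q,105).round(1))
print(r[::3,10:52:2])
E
```

```text
time_s: 22.92
tool_pos: [410.5, 31.9, 189.6]
tcp_rot: [-0.0, 0.999, -0.053, 0.0]
ft_force: [0.5, -0.2, -1.0]
width: 93.0
grasp_force: 0.0
t 22.93 tcp [410.5  31.9 189.6] yaw -0.105 cmd [ 4.10042e+02  3.29690e+01  1.89980e+02 -1.05000e-01] w 93.0 g 0.0 f [ 0.5 -0.2 -1. ]
t 22.98 tcp [410.4  31.9 189.4] yaw -0.105 cmd [ 4.10042e+02  3.29690e+01  1.89980e+02 -1.05000e-01] w 92.9 g 0.0 f [0.2 0.6 0.7]
105 [315.7 137.4]
60 [315.9 133.8]
15 [316.1 131.1]
[315.5 135.5] 9.1 [480.2  26. ]
[[135 138 138 137 138 137 139 140 138 138 135 135 135 136 135 132 136 135
  133 136 133]
 [135 137 138 141 136 134 139 138 135 137 134 133 132 134 134 136 134 134
  133 130 129]
 [134 134 134 134 135 133 138 138 133 137 131 131 132 135 130 131 133 132
  132 133 132]
 [134 131 135 133 133 130 138 136 134 133 133 132 131 134 130 134 134 130
  131 129 132]
 [129 132 133 131 131 133 132 135 130 132 129 131 128 134 128 130 133 130
  130 128 127]
 [129 130 134 131 130 129 131 133 130 131 126 127 127 132 128 127 130 127
  129 128 128]
 [129 128 130 129 129 125 130 126 119 109 108  99 102 120 127 127 128 126
  126 1
[... 465 characters left out ...]
7 118 119 121 118 180 186 241 242 244 235 181 100  79  78  79
  114 115 120]
 [117 115 121 117 117 118 116 120 121 140 166 150  89  78  77  75  97  98
  114 114 120]
 [117 115 122 120 117 119 119 116 118 120 117 118 112  96  91  99 121 116
  116 114 118]
 [113 114 118 117 114 116 116 120 119 120 116 117 112 118 112 119 120 116
  113 114 119]
 [116 113 117 120 114 116 115 117 121 119 116 117 112 117 112 120 120 116
  115 114 116]
 [100  95  98 111 108 108 107 107 108 107 108 108 104 100 100 106 108 104
  106 106 108]
 [158 155 134 135 138 160 160 159 163 163 162 162 168 163 141 142 166 166
  167 164 167]
 [162 162 165 167 166 168 171 169 170 172 171 172 172 164 161 162 164 164
  163 165 167]]
```

The stud top is a clean bright disc of the expected radius at (480.2, 26.0), within 1.5 mm of the plate fit. Now the sleeve, using the same overhead method.

```bash
python3 -c "
from h import *
shift(423,-175,190,-.105)"
```

```text
SHIFT [34.6, 205.5, -0.0, 0.0]
```

```bash
python3 -m pendant '[[93,34.6,205.5,0,0],[93,34.6,205.5,0,0],[93,34.6,205.5,0,0],[93,34.6,205.5,0,0],[93,34.6,205.5,0,0],[93,34.6,205.5,0,0],[93,34.6,205.5,0,0]]'
python3 - <<'E'
from h import *
st(); p=ctrl.capture("wrist"); st()
u=proj(p,[[493,-182,66]])[0].astype(int);print(u)
g=cv2.cvtColor(p["frame"],6); r=g[u[1]-45:u[1]+45,u[0]-45:u[0]+45]; k=4
R=cv2.resize(r,None,fx=k,fy=k,interpolation=cv2.INTER_CUBIC)
for a,b in ((75,105),(36,60)):
    h=cv2.HoughCircles(cv2.medianBlur(R,5),cv2.HOUGH_GRADIENT,1,20,param1=80,param2=14,minRadius=a,maxRadius=b)
    if h is not None:
        for c in h[0][:3]:
            q=(c[:2]+.5)/k-.5+u-45; print(q.round(1),c[2]/k,ray(p,q,66).round(1))
m=look(p,"sleeve"); print(fit("sleeve",[(p,m)],v0=(493,-182,0)) if m is not None else None)
E
```

```text
time_s: 23.85
tool_pos: [422.5, -175.0, 189.1]
tcp_rot: [-0.0, 0.999, -0.052, -0.0]
ft_force: [-0.2, 0.0, -0.3]
width: 93.1
grasp_force: 0.0
t 23.85 tcp [ 422.5 -175.   189.1] yaw -0.103 cmd [ 4.22997e+02 -1.75021e+02  1.89980e+02 -1.05000e-01] w 93.1 g 0.0 f [-0.2  0.  -0.3]
t 23.9 tcp [ 422.5 -175.1  189.2] yaw -0.103 cmd [ 4.22997e+02 -1.75021e+02  1.89980e+02 -1.05000e-01] w 93.0 g 0.0 f [ 0.6 -0.3  0.1]
[317 131]
[318.8 130. ] 21.225 [ 493.7 -183.1]
[313.8 130.2] 24.825 [ 493.9 -179.5]
[323.8 129.5] 26.1 [ 493.7 -186.8]
[317.8 130.5] 12.425 [ 493.4 -182.4]
[322.8 139.8] 11.475 [ 486.5 -185.3]
[328.2 136. ] 10.05 [ 488.8 -189.6]
(array([ 4.93444206e+02, -1.82664006e+02,  1.62298784e-02]), array([0.775]))
```

```bash
python3 -c "
from h import *
shift(494,-182.6,31,-.105)"
```

```text
SHIFT [71.4, 0.1, 159.0, 0.0]
```

```bash
python3 -m pendant '[[60,35,0.1,20,0],[60,68,0.1,45,0],[60,71.4,0.1,75,0],[60,71.4,0.1,120,0],[60,71.4,0.1,150,0],[60,71.4,0.1,159,0],[60,71.4,0.1,159,0],[60,71.4,0.1,159,0]]'; python3 -c "
from h import *
st()"; python3 -m pendant '[[25,0,0,0,0],[25,0,0,0,0],[25,0,0,0,0],[25,0,0,0,0],[25,0,0,0,0],[25,0,0,0,0]]' 25;  python3 -c "
from h import *
st()"
```

```text
time_s: 24.95
tool_pos: [494.6, -184.1, 32.1]
tcp_rot: [0.001, 0.999, -0.052, 0.001]
ft_force: [0.2, -0.2, 0.0]
width: 59.7
grasp_force: 0.0
t 24.95 tcp [ 494.6 -184.1   32.1] yaw -0.105 cmd [ 4.93996e+02 -1.82575e+02  3.09800e+01 -1.05000e-01] w 59.7 g 0.0 f [ 0.2 -0.2  0. ]
time_s: 25.7
tool_pos: [493.4, -183.6, 30.4]
tcp_rot: [0.0, 0.999, -0.052, 0.0]
ft_force: [0.7, 1.4, 3.5]
width: 30.9
grasp_force: 25.0
t 25.7 tcp [ 493.4 -183.6   30.4] yaw -0.105 cmd [ 4.93996e+02 -1.82575e+02  3.09800e+01 -1.05000e-01] w 30.9 g 25.0 f [0.7 1.4 3.5]
```

```bash
python3 -c "
from h import *
shift(480.6,27,146,-.105)"
```

```text
SHIFT [-35.2, -207.0, -115.0, 0.0]
```

```bash
python3 -m pendant '[[25,0,0,-35,0],[25,0,0,-80,0],[25,0,0,-115,0],[25,-8,-50,-115,0],[25,-17,-100,-115,0],[25,-26,-150,-115,0],[25,-33,-190,-115,0],[25,-35.2,-207,-115,0],[25,-35.2,-207,-115,0],[25,-35.2,-207,-115,0]]' 25
python3 - <<'E'
from h import *
st(); p=ctrl.capture("wrist"); st(); s=ctrl.read_state(); z=s["tool_pos"][2]-30.4+66
m=look(p,"sleeve",proj(p,[[480,26,z]])[0]); print(z,fit("sleeve",[(p,m)],v0=(480,26,0),z=z-66) if m is not None else None)
u=proj(p,[[480,26,z]])[0].astype(int);print(u)
g=cv2.cvtColor(p["frame"],6); r=g[u[1]-45:u[1]+45,u[0]-45:u[0]+45]; k=4
R=cv2.resize(r,None,fx=k,fy=k,interpolation=cv2.INTER_CUBIC)
f=p["fx"]/(np.array(p["R"])@[480,26,z]+p["t"])[2]*k
for d in (16,8.5):
    h=cv2.HoughCircles(cv2.medianBlur(R,5),cv2.HOUGH_GRADIENT,1,20,param1=80,param2=12,minRadius=int(d*f*.9),maxRadius=int(d*f*1.1))
    if h is not None:
        for c in h[0][:3]:
            q=(c[:2]+.5)/k-.5+u-45; print(d,q.round(1),c[2]/f,ray(p,q,z).round(1))
E
```

```text
time_s: 26.95
tool_pos: [479.9, 25.0, 144.9]
tcp_rot: [0.0, 0.999, -0.053, -0.0]
ft_force: [-0.1, 0.1, -3.5]
width: 31.0
grasp_force: 25.0
t 26.95 tcp [479.9  25.  144.9] yaw -0.105 cmd [ 4.80601e+02  2.69690e+01  1.45980e+02 -1.05000e-01] w 31.0 g 25.0 f [-0.1  0.1 -3.5]
t 27.0 tcp [479.9  24.9 145. ] yaw -0.106 cmd [ 4.80601e+02  2.69690e+01  1.45980e+02 -1.05000e-01] w 30.4 g 25.0 f [ 0.7  0.1 -3.3]
180.59089672393307 (array([ 4.80520872e+02,  2.54872925e+01, -2.15667489e-01]), array([0.957]))
[315 325]
16 [317.5 327.8] 15.586393197569384 [478.7  25.4]
16 [317.5 322.2] 15.223194946571475 [481.3  25.1]
8.5 [317.5 321. ] 9.100710144035293 [481.8  25. ]
8.5 [317. 326.] 8.706381089406035 [479.6  25.5]
```

```bash
python3 -m pendant '[[25,0,-0.8,4,0],[25,0,-0.8,7,0],[25,0,-0.8,10,0],[25,0,-0.8,12,0],[25,0,-0.8,14,0],[25,0,-0.8,16,0],[25,0,-0.8,18,0],[25,0,-0.8,18,0]]' 25; python3 -c "
from h import *
st()"
```

```text
time_s: 28.05
tool_pos: [479.8, 26.8, 127.0]
tcp_rot: [-0.0, 0.999, -0.052, -0.0]
ft_force: [-0.0, 0.8, -2.4]
width: 31.2
grasp_force: 25.0
t 28.05 tcp [479.8  26.8 127. ] yaw -0.105 cmd [ 4.80601e+02  2.69690e+01  1.45980e+02 -1.05000e-01] w 31.2 g 25.0 f [-0.   0.8 -2.4]
```

The sleeve bottom is already 8 mm below the stud top without resistance, so it is threaded. Carry on down.

```bash
python3 -m pendant '[[25,0,0.4,10,0],[25,0,0.4,22,0],[25,0,0.4,34,0],[25,0,0.4,46,0],[25,0,0.4,58,0],[25,0,0.4,68,0],[25,0,0.4,75,0],[25,0,0.4,77,0],[25,0,0.4,77,0]]' 25; python3 -m pendant '[[25,0,0,1.5,0],[25,0,0,3,0],[25,0,0,4,0],[25,0,0,4.5,0],[25,0,0,4.5,0],[25,0,0,4.5,0]]' 25
```

```text
time_s: 29.18
tool_pos: [480.1, 26.4, 50.4]
tcp_rot: [-0.0, 0.999, -0.052, 0.0]
ft_force: [1.0, 0.5, -2.1]
width: 30.9
grasp_force: 25.0
time_s: 29.92
tool_pos: [480.0, 26.4, 45.7]
tcp_rot: [-0.0, 0.999, -0.052, 0.0]
ft_force: [-0.8, -0.3, -3.4]
width: 31.1
grasp_force: 25.0
```

```bash
python3 -m pendant '[[25,0,0,0.5,0],[25,0,0,1,0],[25,0,0,1,0],[25,0,0,1,0]]' 25
```

```text
time_s: 30.42
tool_pos: [480.5, 26.4, 45.4]
tcp_rot: [-0.0, 0.999, -0.052, 0.001]
ft_force: [-2.2, -0.5, 5.6]
width: 31.0
grasp_force: 25.0
```

Seated: contact at exactly the expected height. Release and retract straight up, then verify.

```bash
python3 -m pendant '[[25,0,0,-0.5,0],[45,0,0,-0.5,0],[70,0,0,-0.5,0],[70,0,0,-0.5,0],[70,0,0,-0.5,0],[70,0,0,-40,0],[70,0,0,-90,0],[70,-20,0,-140,0],[70,-40,0,-160,0],[70,-40,0,-160,0]]';python3 -m pendant '[[70,0,0,0,0],[70,0,0,0,0]]'
python3 - <<'E'
from h import *
st(); p=ctrl.capture("wrist"); q=ctrl.capture("top"); SH["sb"]=(cyl(32,66),15,0); SH["top"]=(box(96,54,18),66,0)
for r in ctrl.regions_of(p,"sleeve")[:3]:
    v0=(*ray(p,r["location"],50),0); v,i=fit("sb",[(p,r["region"])],v0=v0); print("sleeve",r["location"],v.round(2),i)
for r in ctrl.regions_of(p,"billet")[:2]: print("billet",r["location"],*fit("top",[(p,r["region"])],v0=(565.5,18,-.105)))
for n,v in (("collar",(433,168,0)),("jar",(685,206,0)),("offcut",(620,-180,0))):
    m=look(q,n); print(n,fit(n,[(q,m)]) if m is not None else None)
E
```

```text
time_s: 31.68
tool_pos: [441.1, 30.6, 206.9]
tcp_rot: [-0.0, 0.999, -0.052, 0.002]
ft_force: [-0.2, 0.5, -0.9]
width: 69.9
grasp_force: 0.0
time_s: 31.92
tool_pos: [439.7, 30.5, 203.0]
tcp_rot: [0.0, 0.999, -0.052, -0.001]
ft_force: [0.5, -0.2, -0.5]
width: 70.0
grasp_force: 0.0
t 31.93 tcp [439.7  30.5 203. ] yaw -0.105 cmd [ 4.80601e+02  2.69690e+01  1.45980e+02 -1.05000e-01] w 70.0 g 0.0 f [ 0.5 -0.2 -0.5]
sleeve [313.7, 160.4] [4.8043e+02 2.7100e+01 2.9000e-01] [0.701]
billet [316.6, 58.8] [ 5.65311200e+02  1.82998677e+01 -1.02317765e-01] [0.985]
collar (array([ 6.42317280e+02, -2.23568746e+01, -4.08137452e-01]), array([0.287]))
jar (array([6.85012903e+02, 2.04374972e+02, 2.57997749e-01]), array([0.898]))
offcut (array([6.95030733e+02, 2.12765955e+02, 6.21065632e-01]), array([0.683]))
```

```bash
python3 -c "
from bench import ctrl
print(ctrl.sign_off())"
```

```text
the job is handed in; nothing more can be done
None
```

I handed the job in at about 32 s of the 67 s: separator and billet each measured within about 1 mm of the pack billet's centre, the sleeve is seated on the bare stud, and everything is released; the verdict was not shown, and the final collar and offcut detections were unusable, though no contact with either showed.

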